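# Seat a spool sample and hold a sprung probe on its mark

### The arm

A 6-joint arm with a two-finger parallel gripper is mounted at the origin on the work surface. World frame = base frame: x ahead of the robot, y to its left, z up, the work surface at z = 0. Lengths are in m, angles in rad, forces in N, time in s.
With the tool pointing down it reaches from about 0.25 to 0.725 m from the base axis. Payload 4 kg.
Tool frame: the origin (TCP) lies midway between the tips of the shut fingers; the grasp point (between the pads) lies bot.pinch_z behind it (bot.pinch_z is the distance from the TCP to the grasp point, in m); z points along the fingers, y is the line along which they close (so a half turn about z gives the same grasp; the last joint's range is limited). The gripper opens to 85 mm and grips with 20 to 120 N. Pads are 22 mm wide; open, the fingers measure 114 mm over their backs; the gripper's body (76 mm by 85 mm) begins 54 mm behind the grasp point. The pads swing forward as they close: fully open they stand 13 mm farther back than shut.
Start: joints at [1.195, 0.241, 0.005, 1.335, 0, 1.571], TCP at [0.184, 0.465, 0.198] pointing down, gripper open.
Joint ranges: [-2.72, 2.72], [-1.05, 1.87], [-1.09, 1.28], [-1.99, 2.15], [-1.42, 1.44], [-3.14, 3.14]. Speed limits (rad/s): [2.79, 2.79, 3.14, 3.14, 3.14, 3.14].

### API

Orientations are given as a unit quaternion [x, y, z, w].
In Python, from workcell import bot gives the robot as it stands.
- The arm moves only by the shell command python3 jog.py 'ROWS'. ROWS is a JSON list of rows, 1 to 10 of them, each of 7 numbers: a rotation vector rx, ry, rz in rad, then dx, dy, dz in m, then the finger opening in m; each row is the pose to reach, as a shift and turn from the pose commanded when the command began, along the tool's axes at that moment; what a row does not reach only later rows make up. A row lasts 1/8 s, in which the tool goes at most 0.0625 m and 0.188 rad, less where a joint would pass 70% of its speed; a pose out of reach is approached as far as the arm can. The fingers move at their own pace and stop on an object; the grip force is fixed at half the most. Time passes only in rows, so rows that do not move let the fingers close. It prints the time, the measured TCP pose, the force, the opening and the grip force at its end.
- bot.get_obs(): the state, without advancing time (a new reading comes with each control period).
- bot.camera(name): name is "scene" or "top" or "wrist"; returns the picture (420x560x3 uint8, red, green, blue); there is no depth.
- bot.calibration(name): a dict with "mtx" (3x3 intrinsics, pixels), "R" (3x3) and "t" (3): a world point X has camera coordinates R X + t. Camera axes: x right, y down, z forward; pixel columns grow to the right and rows downward; lengths in m; the calibration is good to about 2 mm. A picture is of the moment at which its call begins: read the wrist's pose just before it. calibration takes no time and is no camera call; for the wrist camera it gives the pose at the moment of the call.
- bot.job_done(): hands the job in; it is judged then, once.
The state is a dict: "clock": time; "joint_pos": joint angles; "joint_vel": joint speeds; "tau": joint torques, N m; "eef_pos": TCP position; "tool_rot": TCP orientation; "ft_force": force on the tool from outside, world axes, zero at the start; "ft_torque": the same for the moment, N m; "grip_width": finger opening in m; "grasp_force": force on a finger pad.
Only numpy, scipy, OpenCV 4.12 (cv2) and the standard library are available. Lean on these libraries where they do the work, as an engineer would, in place of code of your own. Each camera call takes 0.05 s, during which the arm holds its last target. There are 200 camera calls.

### The job

Put the aluminium spool on the upright spindle of the test stand, marked end up and fully down on the base, and let go of it. Then take the square-bodied probe out of its holder and, keeping it upright, press its sprung tip gently on the small dark spot marked on the spool's top flange until the tip is pushed in about halfway. Finish while still holding the probe there, and leave the puck, pen pot and note pad where they are.

Things in the scene. Friction and masses are not known exactly. Their poses are not given: they have to be found in the camera images.
- spool: Loose turned aluminium spool standing on end, 0.13 to 0.25 kg: 50 mm tall, two round flanges 60 mm across and 8 mm thick, barrel 36 mm across, through bore 18 mm across. Origin: centre of the underside; z up its axis; the mark lies along its +x. It starts on the work surface, marked end up.
- mark (a point): Centre of a dark round spot, 12 mm across, marked on the top face of the spool's upper flange, 19.5 mm from the spool's axis and 50 mm above its underside. It goes with the spool.
- stand: Fixed stand: dark round steel base 90 mm across, 15 mm thick, with an upright steel spindle 14 mm across at its centre rising 38 mm above the base; its last 6 mm taper to 8 mm across. Origin: centre of the base's underside, on the work surface; z up. A seated spool has its underside 15 mm and its top face 65 mm above the work surface.
- spindle_tip (a point): Centre of the spindle's upper end, 53 mm above the work surface.
- holder: Fixed white plastic block, 70 x 70 mm and 60 mm tall, with a round hole 22 mm across down through its centre, in which the probe stands. Origin: centre of the underside.
- probe: Loose probe, 0.17 kg: black square body 24 x 24 x 85 mm, below it a round steel nose 19 mm across, 27 mm long, then the sprung tip, a pin 7 mm across, 18 mm long. Origin: centre of the body's underside (shoulder); z up the probe; x, y square to the flat sides. Tip's end at z -45 mm unpressed. It starts upright in the holder, shoulder 60 mm and top 145 mm above the work surface.
- probe_tip (a point): The end of the probe's sprung tip, on the probe's axis, 45 mm below the probe's origin when not pressed.
- tip (a joint): How far the probe's sprung tip is pushed into the probe, in m: 0 free, 0.012 fully in. It starts to move at 1 N and needs 0.4 N more per mm: 3.4 N at halfway (0.006), 5.8 N fully in.
- puck: Bystander: loose brass sample puck, 40 mm across, 25 mm tall. Origin: centre of the underside.
- penpot: Bystander: grey pen pot, 72 mm across and 90 mm tall, with pens up to 145 mm high. Origin: centre of the underside.
- notepad: Bystander: yellow note pad, 76 x 76 x 20 mm. Origin: centre of the underside.

How it is judged:
By the outcome, as a careful person would: the job done as asked, in the order asked, and still so for the second after the job is handed in, while the arm keeps its last pose, push and grip.
It also fails if it takes over 56 s, if anything falls off the work surface, if the arm or the gripper's body presses on something with over 40 N, if the wrist force passes 120 N, or if a joint passes its speed limit or range.

## Working session

There is one attempt and no reset: what is moved stays moved. The work goes in short steps, Python scripts to look and compute and a shell command to move; the robot and the scene stay as the last step left them, time stands still between calls to the robot, and variables do not carry over. Pictures are saved under pics/ and viewed, at most 10 in all, crops included, and the job is handed in when it is done.

```bash
ls; mkdir -p pics; python3 - <<'E'
from workcell import bot
import cv2,numpy as np
o=bot.get_obs();print({k:np.round(v,3) for k,v in o.items()},bot.pinch_z)
for n in ("scene","top","wrist"):
    c=bot.calibration(n);print(n,np.round(c["mtx"],1).tolist(),np.round(c["R"],3).tolist(),np.round(c["t"],3))
    cv2.imwrite(f"pics/{n}0.png",bot.camera(n)[:,:,::-1])
E
```

```text
jog.py
pics
workcell.py
{'clock': np.float64(0.0), 'joint_pos': array([1.195, 0.241, 0.004, 1.335, 0.   , 1.571]), 'joint_vel': array([-0.   , -0.   , -0.   , -0.   , -0.001,  0.001]), 'tau': array([-1.0000e-03, -3.7232e+01,  2.5241e+01,  1.7000e-02, -0.0000e+00,
       -0.0000e+00]), 'eef_pos': array([0.183, 0.464, 0.197]), 'tool_rot': array([ 0.187,  0.982, -0.001, -0.   ]), 'ft_force': array([ 0.285, -0.072,  0.151]), 'ft_torque': array([ 0.044,  0.001, -0.037]), 'grasp_force': np.float64(0.0), 'grip_width': np.float64(0.085)} 0.0187
scene [[448.4, 0.0, 280.5], [0.0, 448.4, 213.2], [0.0, 0.0, 1.0]] [[0.298, 0.954, -0.02], [0.511, -0.177, -0.841], [-0.806, 0.241, -0.54]] [-0.175 -0.238  1.436]
top [[457.4, 0.0, 281.9], [0.0, 457.4, 213.7], [0.0, 0.0, 1.0]] [[0.018, -1.0, 0.009], [-0.992, -0.019, -0.127], [0.127, -0.006, -0.992]] [0.006 0.607 0.847]
wrist [[377.7, 0.0, 286.0], [0.0, 377.7, 207.8], [0.0, 0.0, 1.0]] [[0.367, 0.93, -0.002], [0.887, -0.35, 0.302], [0.28, -0.112, -0.953]] [-0.498 -0.038  0.381]
```

View pics/top0.png

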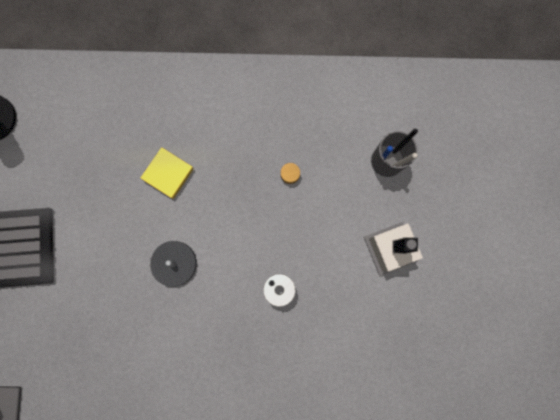

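View pics/scene0.png

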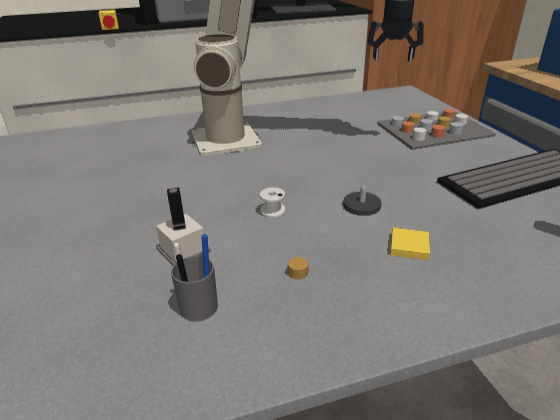

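Top view: spool (279,290) with its mark at (271,283), stand base (174,264) with spindle tip near (169,263), holder (398,248) with the black probe leaning radially outward to (410,244), puck (290,173), pen pot (397,152), note pad (167,173). The scene view agrees, with nothing standing between the spool and the stand.

```bash
cat > h.py <<'E'
from workcell import bot
import cv2,numpy as np
from scipy.spatial.transform import Rotation as Rt
def ray(c,p,z):
    d=c["R"].T@np.linalg.solve(c["mtx"],[p[0],p[1],1]);o=-c["R"].T@c["t"]
    return o+d*(z-o[2])/d[2]
def proj(c,X):
    q=c["mtx"]@(c["R"]@np.asarray(X)+c["t"]);return q[:2]/q[2]
def blobs(m,box,amin=10):
    x0,y0,x1,y1=box;k=np.zeros(m.shape,np.uint8);k[y0:y1,x0:x1]=m[y0:y1,x0:x1]
    cs=cv2.findContours(k,cv2.RETR_CCOMP,cv2.CHAIN_APPROX_NONE)[0]
    return sorted([c for c in cs if cv2.contourArea(c)>amin],key=cv2.contourArea,reverse=True)
def tool(dw,o=None):
    "world shift -> tool axes"
    o=o or bot.get_obs();return Rt.from_quat(o["tool_rot"]).inv().apply(dw)
E
python3 - <<'E'
from h import *
c=bot.calibration("top");im=cv2.imread("pics/top0.png");g=im.max(2)
def world(cnt,z): return np.array([ray(c,p,z) for p in cnt.reshape(-1,2)])
def circ(cnt,z):
    W=world(cnt,z)[:,:2].astype(np.float32);return cv2.fitEllipse(W*1000)
def show(n,cnt,z): print(n,np.round(cv2.fitEllipse(world(cnt,z)[:,:2].astype(np.float32)*1000)[0],1),np.round(cv2.fitEllipse(world(cnt,z)[:,:2].astype(np.float32)*1000)[1],1))
sp=blobs((g>150).astype(np.uint8),(255,265,305,315));print([cv2.contourArea(x) for x in sp])
show("spool",cv2.convexHull(sp[0]),.05)
for d in blobs((g<80).astype(np.uint8),(262,274,297,306),3):
    M=cv2.moments(d);print("dark",cv2.contourArea(d),M['m10']/M['m00'],M['m01']/M['m00'],ray(c,(M['m10']/M['m00'],M['m01']/M['m00']),.05))
show("base",cv2.convexHull(blobs((g<62).astype(np.uint8),(140,235,205,295))[0]),.015)
t=blobs((g>90).astype(np.uint8),(160,252,185,275),2)
for d in t[:2]: print("tip",cv2.boundingRect(d),ray(c,d.reshape(-1,2).mean(0),.053))
h=blobs((g>140).astype(np.uint8),(360,215,430,280))[0]
r=cv2.minAreaRect((world(h,.06)[:,:2]*1000).astype(np.float32));print("holder",r)
cv2.imwrite("pics/c.png",np.hstack([cv2.resize(im[y-35:y+35,x-35:x+35],(390,390),interpolation=cv2.INTER_CUBIC) for x,y in((174,264),(402,246))]))
E
```

```text
[820.0, 77.5, 34.0]
spool [462.7  20.9] [60.4 63.8]
dark 6.5 271.2564102564102 282.66666666666663 [0.47465599 0.03518614 0.05      ]
base [498.9 225. ] [10.5 12.8]
tip (165, 260, 7, 6) [0.50857834 0.22964953 0.053     ]
holder ((545.815673828125, -195.20706176757812), (119.96876525878906, 133.41812133789062), 1.0475192070007324)
```

View pics/c.png

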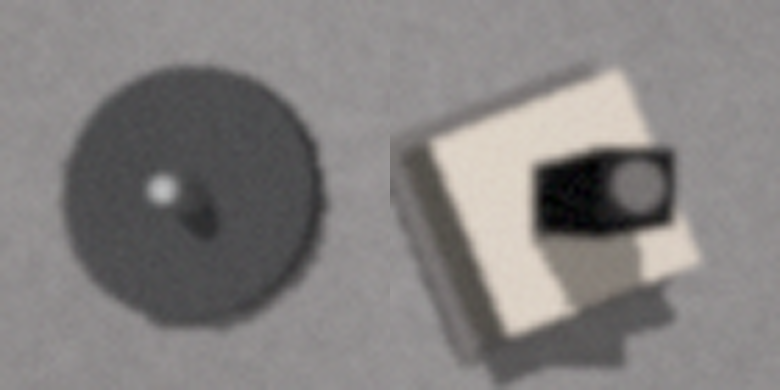

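Left crop: base disc with the spindle tip at crop (162,188), i.e. top-image pixel (168.1,262.7). Right crop: holder with the probe, whose round grey top is at crop (638,186), i.e. pixel (411.5,244.4). I'll redo the base and holder fits with better thresholds.

```bash
python3 - <<'E'
from h import *
c=bot.calibration("top");im=cv2.imread("pics/top0.png");g=im.max(2)
def world(cnt,z): return (np.array([ray(c,p,z) for p in cnt.reshape(-1,2)])[:,:2]*1000).astype(np.float32)
b=blobs((g<100).astype(np.uint8),(140,235,205,295))[0];print("base",np.round(cv2.fitEllipse(world(cv2.convexHull(b),.015)),1) if 0 else cv2.fitEllipse(world(cv2.convexHull(b),.015)))
print("tip",ray(c,(168.1,262.7),.053),"probe top",ray(c,(411.5,244.4),.145))
s=im.astype(int);m=((s[:,:,2]-s[:,:,0]>12)&(g>150)).astype(np.uint8)
h=blobs(m,(360,215,430,280))[0];print("holder",cv2.minAreaRect(world(h,.06)))
# probe top face yaw: corners of black body in crop -> px, at z=.145
k=blobs((g<45).astype(np.uint8),(388,228,422,262))[0]
print("probe hull",cv2.approxPolyDP(cv2.convexHull(k),1.0,True).reshape(-1,2).tolist())
cs=bot.calibration("scene");i2=cv2.imread("pics/scene0.png")
for n,X in dict(tip=(.5086,.2296,.053),mark=(.4747,.0352,.05),spool=(.4627,.0209,.05)).items(): print(n,proj(cs,X))
cv2.imwrite("pics/c2.png",np.hstack([cv2.resize(i2[y-35:y+35,x-35:x+35],(390,390),interpolation=cv2.INTER_CUBIC) for x,y in((362,200),(178,220))]))
E
```

```text
base ((506.76068115234375, 227.20606994628906), (89.07312774658203, 92.37845611572266), 145.43141174316406)
tip [0.5082131  0.22923609 0.053     ] probe top [ 0.5451337  -0.20185301  0.145     ]
holder ((546.0585327148438, -200.9909210205078), (70.90589904785156, 71.1274185180664), 22.153318405151367)
probe hull [[416, 248], [415, 250], [398, 252], [394, 250], [394, 242], [402, 239], [407, 239]]
tip [363.39070157 186.20487849]
mark [280.09608671 194.2268906 ]
spool [272.68030423 192.79059428]
```

View pics/c2.png

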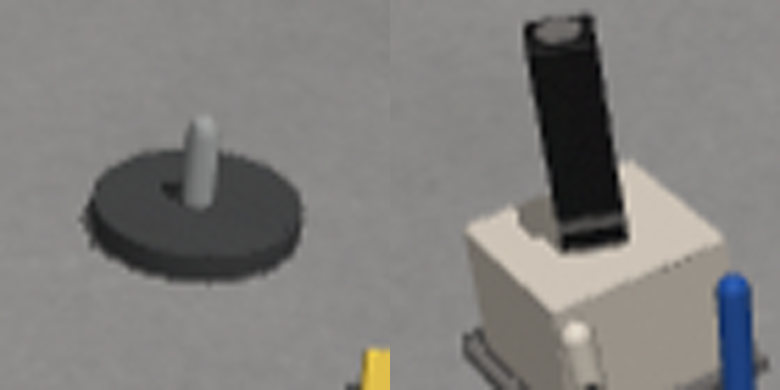

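Stand: the top view gives (0.508,0.229), and that point lands on the spindle tip in the scene view (363,186), so it's good. Next I move above the spool and square the closing axis to world y.

```bash
R='[0,0,-0.376,-0.422,-0.311,0.078,0.085]'; python3 jog.py '[[0,0,-0.376,-0.422,-0.311,0.078,0.085],[0,0,-0.376,-0.422,-0.311,0.078,0.085],[0,0,-0.376,-0.422,-0.311,0.078,0.085],[0,0,-0.376,-0.422,-0.311,0.078,0.085],[0,0,-0.376,-0.422,-0.311,0.078,0.085],[0,0,-0.376,-0.422,-0.311,0.078,0.085],[0,0,-0.376,-0.422,-0.311,0.078,0.085],[0,0,-0.376,-0.422,-0.311,0.078,0.085],[0,0,-0.376,-0.422,-0.311,0.078,0.085],[0,0,-0.376,-0.422,-0.311,0.078,0.085]]'
python3 - <<'E'
from h import *
o=bot.get_obs();print({k:np.round(o[k],4) for k in("clock","eef_pos","tool_rot","joint_pos","grip_width")})
c=bot.calibration("wrist");im=bot.camera("wrist")[:,:,::-1];cv2.imwrite("pics/w1.png",im)
print(proj(c,(.4627,.0209,.05)),proj(c,(.4747,.0352,.05)))
E
```

```text
clock: 1.4
eef_pos: [0.4625, 0.0186, 0.1187]
tool_rot: [0.002, 1.0, -0.0, -0.001]
ft_force: [-0.7, 0.4, 0.6]
grip_width: 0.085
grasp_force: 0.0
{'clock': np.float64(1.4), 'eef_pos': array([0.4625, 0.0186, 0.1187]), 'tool_rot': array([ 2.4e-03,  1.0e+00, -1.0e-04, -6.0e-04]), 'joint_pos': array([ 4.0300e-02,  2.2130e-01, -2.3330e-01,  1.1174e+00, -2.0000e-04,
        4.5100e-02]), 'grip_width': np.float64(0.085)}
[289.72398492 210.37546667] [310.39503631 226.76125118]
```

View pics/w1.png

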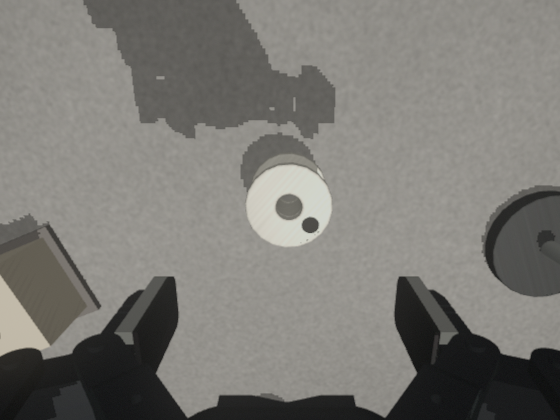

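Wrist view: spool top face centred near (289,205), mark at (310,225); predicted (289.7,210.4) and (310.4,226.8), so it is 2–3 mm off in x. I'll measure it.

```bash
cat >> h.py <<'E'
def flange(c,im,z,near,r=60):
    "centre and mark of the spool's top face by fit of its bright outline"
    g=im.max(2);x,y=map(int,near);b=(max(0,x-r),max(0,y-r),x+r,y+r)
    f=blobs((g>190).astype(np.uint8),b,100)[0]
    W=(np.array([ray(c,p,z) for p in cv2.convexHull(f).reshape(-1,2)])[:,:2]*1000).astype(np.float32)
    k=np.zeros(g.shape,np.uint8);cv2.drawContours(k,[cv2.convexHull(f)],-1,1,-1)
    out=[]
    for d in blobs(((g<140)&(k>0)).astype(np.uint8),b,15):
        M=cv2.moments(d);p=(M['m10']/M['m00'],M['m01']/M['m00']);out.append((cv2.contourArea(d),np.round(p,1),np.round(ray(c,p,z),4)))
    return cv2.minEnclosingCircle(W),cv2.fitEllipse(W),out
E
python3 - <<'E'
from h import *
c=bot.calibration("wrist");im=cv2.imread("pics/w1.png")
for r in flange(c,im,.05,(289,205)): print(r)
E
```

```text
((459.3661804199219, 21.514446258544922), 29.09857177734375)
((459.3797302246094, 21.53972053527832), (57.73077392578125, 57.98708724975586), 87.58097076416016)
[(491.0, array([288.6, 206.7]), array([0.4592, 0.0215, 0.05  ])), (185.0, array([309.9, 224.7]), array([0.4724, 0.0362, 0.05  ]))]
```

```bash
python3 jog.py '[[0,0,0,0.0025,0.0015,0.03,0.085],[0,0,0,0.0025,0.0015,0.06,0.085],[0,0,0,0.0025,0.0015,0.085,0.085],[0,0,0,0.0025,0.0015,0.098,0.085],[0,0,0,0.0025,0.0015,0.098,0.085],[0,0,0,0.0025,0.0015,0.098,0.085]]'
```

```text
clock: 2.2
eef_pos: [0.4602, 0.0228, 0.0225]
tool_rot: [-0.0, 1.0, 0.0, 0.001]
ft_force: [-0.3, 0.6, 0.5]
grip_width: 0.0846
grasp_force: 0.0
```

```bash
python3 jog.py '[[0,0,0,0,-0.001,0,0.05],[0,0,0,0,-0.001,0,0.05],[0,0,0,0,-0.001,0,0.05],[0,0,0,0,-0.001,0,0.05],[0,0,0,0,-0.001,0,0.05],[0,0,0,0,-0.001,0,0.05],[0,0,0,0,-0.001,0,0.05],[0,0,0,0,-0.001,0,0.05]]'
```

```text
clock: 3.2
eef_pos: [0.4594, 0.0214, 0.0216]
tool_rot: [-0.0, 1.0, 0.0, 0.0]
ft_force: [-0.3, 0.0, 0.6]
grip_width: 0.0502
grasp_force: 0.0
```

Closed to 50 mm with no force on a 60 mm flange, so I'll look.

```bash
python3 - <<'E'
from h import *
a=bot.camera("wrist")[:,:,::-1];b=bot.camera("scene")[:,:,::-1]
cv2.imwrite("pics/w2.png",np.hstack([cv2.resize(a[120:420,100:480],(400,316)),cv2.resize(b[130:240,210:340],(374,316),interpolation=cv2.INTER_CUBIC)]))
E
```

```text
(no output)
```

View pics/w2.png

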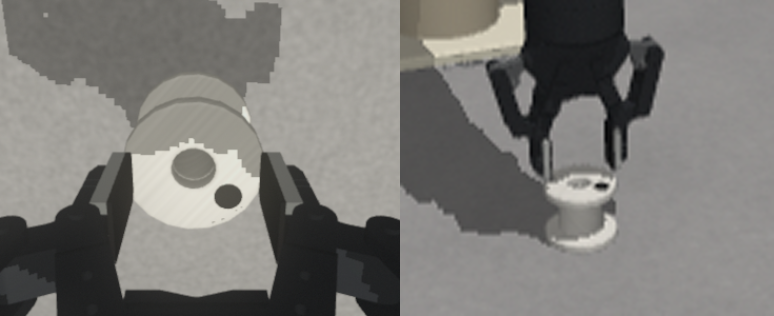

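Left (wrist): pad tips flank the flange with inner corners at about (225,264) and (349,264) in full-image pixels. Right (scene): fingers sit at the flange's rim level. I'll project to see whether the pads are beside, above or under the flange.

```bash
python3 - <<'E'
from h import *
c=bot.calibration("wrist");o=bot.get_obs();print(np.round(o["eef_pos"],4),o["grip_width"],o["grasp_force"],"cam",-c["R"].T@c["t"])
x,y=o["eef_pos"][:2]
for z in(.022,.03,.04,.05): print(z,[np.round(proj(c,(x+a,y+b,z))).tolist() for a in(-.011,.011) for b in(-.025,.025,-.03,.03)])
im=cv2.cvtColor(bot.camera("wrist"),cv2.COLOR_RGB2BGR)
print(proj(c,(.4593,.0215,.05)));[print(r) for r in flange(c,im,.05,proj(c,(.4593,.0215,.05)),90)]
cs=bot.calibration("scene")
for z in(.022,.03,.04,.05):print("scene",z,np.round(proj(cs,(x,y-.03,z))),np.round(proj(cs,(x,y+.03,z))))
E
```

```text
[0.4594 0.0214 0.0216] 0.04971811742422356 0.0 cam [0.38009607 0.02108768 0.1984278 ]
0.022 [[236.0, 232.0], [336.0, 232.0], [226.0, 232.0], [346.0, 232.0], [238.0, 271.0], [335.0, 271.0], [228.0, 271.0], [344.0, 271.0]]
0.03 [[234.0, 238.0], [339.0, 238.0], [224.0, 238.0], [349.0, 238.0], [236.0, 279.0], [337.0, 279.0], [226.0, 279.0], [347.0, 279.0]]
0.04 [[231.0, 246.0], [342.0, 246.0], [220.0, 246.0], [353.0, 246.0], [234.0, 289.0], [339.0, 289.0], [223.0, 289.0], [350.0, 289.0]]
0.05 [[228.0, 255.0], [345.0, 255.0], [217.0, 255.0], [356.0, 255.0], [231.0, 300.0], [342.0, 300.0], [219.0, 300.0], [354.0, 300.0]]
[286.70834606 277.9655356 ]
((464.5736389160156, 20.30580711364746), 27.67299461364746)
((467.2737731933594, 18.898338317871094), (43.06153869628906, 56.52041244506836), 173.22535705566406)
[(1137.5, array([283.5, 279.4]), array([0.46  , 0.0201, 0.05  ])), (435.5, array([316.3, 306.1]), array([0.4734, 0.0348, 0.05  ])), (61.5, array([281.2, 288.5]), array([0.4645, 0.0191, 0.05  ]))]
scene 0.022 [261. 205.] [285. 200.]
scene 0.03 [260. 202.] [285. 197.]
scene 0.04 [260. 198.] [285. 194.]
scene 0.05 [260. 194.] [285. 190.]
```

The projections agree in both views: the real fingertips are at z≈0.058, about 35 mm higher than the reported TCP implies, so the fingers closed above the flange. The lateral position matches. I'll reopen, go about 30 mm lower in steps while watching the force, then check.

```bash
python3 jog.py '[[0,0,0,0,0,0,0.085],[0,0,0,0,0,0,0.085],[0,0,0,0,0,0,0.085],[0,0,0,0,0,0,0.085],[0,0,0,0,0,0.005,0.085],[0,0,0,0,0,0.01,0.085],[0,0,0,0,0,0.015,0.085],[0,0,0,0,0,0.02,0.085],[0,0,0,0,0,0.02,0.085]]'
python3 - <<'E'
from h import *
c=bot.calibration("wrist");o=bot.get_obs();x,y,z=o["eef_pos"]
im=cv2.cvtColor(bot.camera("wrist"),cv2.COLOR_RGB2BGR);b=cv2.cvtColor(bot.camera("scene"),cv2.COLOR_RGB2BGR)
cv2.imwrite("pics/w3.png",np.hstack([cv2.resize(im[120:420,100:480],(400,316)),cv2.resize(b[130:240,210:340],(374,316),interpolation=cv2.INTER_CUBIC)]))
for h in(.013,.03,.046): print(h,[np.round(proj(c,(x-.011,y+s,z+h))) for s in(-.0425,.0425)])
E
```

```text
clock: 4.47
eef_pos: [0.4589, 0.0214, 0.001]
tool_rot: [-0.0, 1.0, -0.0, -0.001]
ft_force: [-0.5, -0.2, 0.5]
grip_width: 0.0848
grasp_force: 0.0
0.013 [array([196., 241.]), array([377., 241.])]
0.03 [array([187., 257.]), array([387., 257.])]
0.046 [array([176., 274.]), array([397., 274.])]
```

View pics/w3.png

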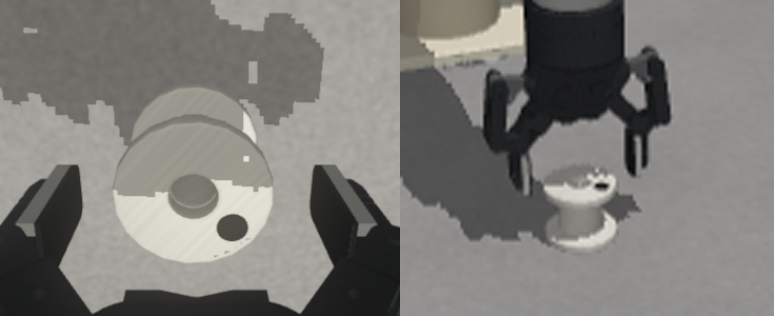

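Left: open fingertips at (174,277) and (396,277) straddle the flange, centred. Reported z is 0.001 with no contact, which confirms a tip offset of about +46 mm open (33 mm shut). I'll go 14 mm lower and close.

```bash
python3 jog.py '[[0,0,0,0,0,0.007,0.085],[0,0,0,0,0,0.014,0.085],[0,0,0,0,0,0.014,0.085],[0,0,0,0,0,0.014,0.05],[0,0,0,0,0,0.014,0.05],[0,0,0,0,0,0.014,0.05],[0,0,0,0,0,0.014,0.05],[0,0,0,0,0,0.014,0.05],[0,0,0,0,0,0.014,0.05]]'
```

```text
clock: 5.7
eef_pos: [0.4597, 0.0213, -0.0117]
tool_rot: [-0.0, 1.0, -0.0, 0.0]
ft_force: [-1.8, -1.0, 5.7]
grip_width: 0.0574
grasp_force: 62.9
```

```bash
python3 jog.py '[[0,0,0,0,0,-0.02,0.05],[0,0,0,0,0,-0.05,0.05],[0,0,0,-0.005,0.02,-0.08,0.05],[0,0,0,-0.02,0.07,-0.08,0.05],[0,0,0,-0.032,0.13,-0.08,0.05],[0,0,0,-0.044,0.18,-0.08,0.05],[0,0,0,-0.048,0.207,-0.08,0.05],[0,0,0,-0.048,0.207,-0.08,0.05],[0,0,0,-0.048,0.207,-0.08,0.05],[0,0,0,-0.048,0.207,-0.08,0.05]]'
python3 - <<'E'
from h import *
c=bot.calibration("wrist");o=bot.get_obs();x,y,z=o["eef_pos"];print(np.round(o["eef_pos"],4))
im=cv2.cvtColor(bot.camera("wrist"),cv2.COLOR_RGB2BGR);b=cv2.cvtColor(bot.camera("scene"),cv2.COLOR_RGB2BGR);t=cv2.cvtColor(bot.camera("top"),cv2.COLOR_RGB2BGR)
cv2.imwrite("pics/w4f.png",im);cv2.imwrite("pics/s4.png",b);cv2.imwrite("pics/t4.png",t)
cv2.imwrite("pics/w4.png",np.hstack([cv2.resize(im[120:420,100:480],(400,316)),cv2.resize(b[120:230,300:430],(374,316),interpolation=cv2.INTER_CUBIC)]))
for r in flange(c,im,z+.062,proj(c,(x,y,z+.062)),90):print(r)
E
```

```text
clock: 6.95
eef_pos: [0.507, 0.2272, 0.0674]
tool_rot: [0.001, 1.0, -0.0, -0.0]
ft_force: [-0.3, -0.0, -1.5]
grip_width: 0.0574
grasp_force: 64.6
[0.507  0.2272 0.0674]
((512.6202392578125, 226.76910400390625), 28.091745376586914)
((517.9832763671875, 226.8870086669922), (41.56803512573242, 55.664493560791016), 166.58091735839844)
[(817.0, array([286.8, 333.4]), array([0.511 , 0.2272, 0.1294])), (653.5, array([326.7, 355.4]), array([0.5204, 0.2417, 0.1294])), (109.5, array([287.1, 331.4]), array([0.5102, 0.2273, 0.1294])), (71.0, array([285.9, 394.2]), array([0.5379, 0.2268, 0.1294])), (55.0, array([320. , 388.1]), array([0.5351, 0.2397, 0.1294]))]
```

View pics/w4.png

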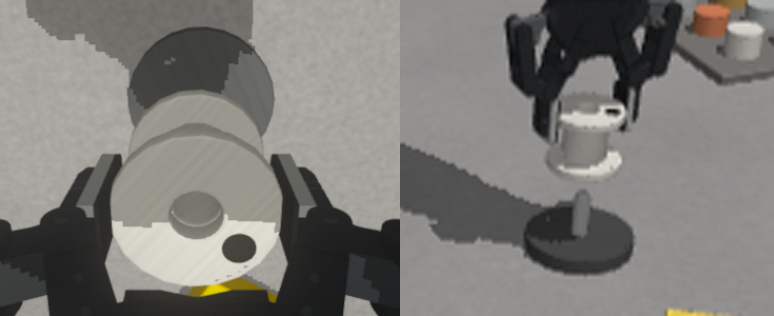

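Left: spool held level in the pads, marked end up, bore at about (287,333). Right: lower flange centred (crop x 584) over the spindle (crop x 582–584 allowing for tilt). I'll shift about 1 mm and lower onto the spindle.

```bash
python3 jog.py '[[0,0,0,-0.0006,0.001,0.01,0.05],[0,0,0,-0.0006,0.001,0.02,0.05],[0,0,0,-0.0006,0.001,0.028,0.05],[0,0,0,-0.0006,0.001,0.034,0.05],[0,0,0,-0.0006,0.001,0.038,0.05],[0,0,0,-0.0006,0.001,0.038,0.05]]'
```

```text
clock: 7.85
eef_pos: [0.5078, 0.2294, 0.0293]
tool_rot: [-0.0, 1.0, -0.0, -0.0]
ft_force: [-0.3, 0.2, -2.6]
grip_width: 0.0575
grasp_force: 64.6
```

```bash
python3 jog.py '[[0,0,0,0,0,0.006,0.05],[0,0,0,0,0,0.012,0.05],[0,0,0,0,0,0.017,0.05],[0,0,0,0,0,0.021,0.05],[0,0,0,0,0,0.023,0.05],[0,0,0,0,0,0.025,0.05],[0,0,0,0,0,0.025,0.05]]'
```

```text
clock: 8.72
eef_pos: [0.5079, 0.2294, 0.0045]
tool_rot: [-0.0, 1.0, -0.0, -0.0]
ft_force: [-0.3, 0.7, -1.6]
grip_width: 0.0568
grasp_force: 64.6
```

```bash
python3 jog.py '[[0,0,0,0,0,0.001,0.05],[0,0,0,0,0,0.0015,0.05],[0,0,0,0,0,0.0015,0.05]]'; python3 jog.py '[[0,0,0,0,0,0,0.085],[0,0,0,0,0,0,0.085],[0,0,0,0,0,0,0.085],[0,0,0,0,0,0,0.085],[0,0,0,0,0,-0.02,0.085],[0,0,0,0,0,-0.06,0.085],[0,0,0,0,0,-0.11,0.085],[0,0,0,0,0,-0.12,0.085],[0,0,0,0,0,-0.12,0.085],[0,0,0,0,0,-0.12,0.085]]'
python3 - <<'E'
from h import *
c=bot.calibration("wrist");o=bot.get_obs();print(np.round(o["eef_pos"],4))
im=cv2.cvtColor(bot.camera("wrist"),cv2.COLOR_RGB2BGR);t=cv2.cvtColor(bot.camera("top"),cv2.COLOR_RGB2BGR);b=cv2.cvtColor(bot.camera("scene"),cv2.COLOR_RGB2BGR)
cv2.imwrite("pics/t5.png",t)
cv2.imwrite("pics/w5f.png",im)
for r in flange(c,im,.065,proj(c,(.508,.229,.065)),75):print(r)
cv2.imwrite("pics/w5.png",np.hstack([cv2.resize(im[120:420,100:480],(400,316)),cv2.resize(b[140:250,300:430],(374,316),interpolation=cv2.INTER_CUBIC)]))
E
```

```text
clock: 9.1
eef_pos: [0.5081, 0.2295, 0.0034]
tool_rot: [-0.0, 1.0, 0.0, 0.0]
ft_force: [-1.3, 0.2, -0.4]
grip_width: 0.0572
grasp_force: 64.8
clock: 10.35
eef_pos: [0.5068, 0.2289, 0.1213]
tool_rot: [-0.0, 1.0, -0.001, -0.001]
ft_force: [1.0, -0.8, -0.6]
grip_width: 0.0848
grasp_force: 0.0
[0.5068 0.2289 0.1213]
((508.7973327636719, 229.3651580810547), 29.165874481201172)
((508.7815246582031, 229.40301513671875), (57.84965896606445, 57.99201965332031), 92.22749328613281)
[(402.5, array([286.9, 220.9]), array([0.5101, 0.2292, 0.065 ])), (197.0, array([309.3, 237.4]), array([0.5217, 0.2441, 0.065 ]))]
```

View pics/w5.png

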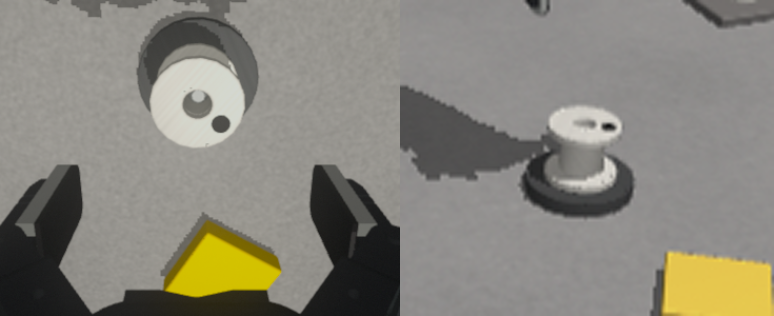

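Spool is seated: in the wrist view the spindle top shows in the bore, and in the scene view the lower flange sits flat on the base. Mark at wrist pixel (309,237), which is about (0.5217,0.2441). On to the probe.

```bash
python3 jog.py '[[0,0,0,-0.005,-0.055,-0.039,0.085],[0,0,0,-0.01,-0.11,-0.039,0.085],[0,0,0,-0.015,-0.17,-0.039,0.085],[0,0,0,-0.02,-0.23,-0.039,0.085],[0,0,0,-0.025,-0.29,-0.039,0.085],[0,0,0,-0.03,-0.35,-0.039,0.085],[0,0,0,-0.035,-0.4,-0.039,0.085],[0,0,0,-0.038,-0.429,-0.039,0.085],[0,0,0,-0.038,-0.429,-0.039,0.085],[0,0,0,-0.038,-0.429,-0.039,0.085]]'
python3 - <<'E'
from h import *
c=bot.calibration("wrist");o=bot.get_obs();print(np.round(o["eef_pos"],4),np.round(o["joint_pos"],3))
im=cv2.cvtColor(bot.camera("wrist"),cv2.COLOR_RGB2BGR)
cv2.imwrite("pics/w6.png",im)
print(proj(c,(.5451,-.2019,.145)),proj(c,(.546,-.201,.06)))
E
```

```text
clock: 11.75
eef_pos: [0.5456, -0.1989, 0.1613]
tool_rot: [-0.0, 1.0, 0.001, -0.001]
ft_force: [-0.4, 0.9, -0.4]
grip_width: 0.085
grasp_force: 0.0
[ 0.5456 -0.1989  0.1613] [-0.35   0.419  0.163  1.317  0.    -0.35 ]
[280.94794261 238.60768855] [283.35772598 197.7444798 ]
```

View pics/w6.png

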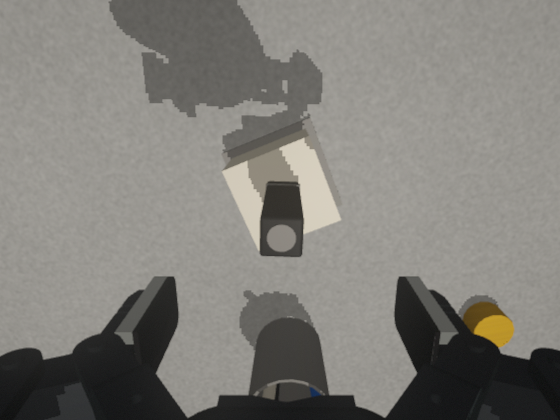

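Wrist view: probe's round top at (281,238), exactly where predicted; its top-face edges are parallel to the image axes, so its yaw is about 0. The pen pot is well behind it (290,370). I'll centre, lower and grip.

```bash
python3 jog.py '[[0,0,0,0.0003,-0.003,0.0,0.085],[0,0,0,0.0003,-0.003,0.03,0.085],[0,0,0,0.0003,-0.003,0.065,0.085],[0,0,0,0.0003,-0.003,0.09,0.085],[0,0,0,0.0003,-0.003,0.104,0.085],[0,0,0,0.0003,-0.003,0.104,0.085],[0,0,0,0.0003,-0.003,0.104,0.085]]'; python3 jog.py '[[0,0,0,0,0,0,0.01],[0,0,0,0,0,0,0.01],[0,0,0,0,0,0,0.01],[0,0,0,0,0,0,0.01],[0,0,0,0,0,0,0.01],[0,0,0,0,0,0,0.01],[0,0,0,0,0,0,0.01],[0,0,0,0,0,0,0.01],[0,0,0,0,0,0,0.01],[0,0,0,0,0,0,0.01]]'
```

```text
clock: 12.68
eef_pos: [0.5468, -0.2027, 0.0593]
tool_rot: [-0.0, 1.0, -0.0, 0.001]
ft_force: [0.6, -1.1, -0.1]
grip_width: 0.0852
grasp_force: 0.0
clock: 13.92
eef_pos: [0.546, -0.2027, 0.0584]
tool_rot: [-0.0, 1.0, -0.0, 0.0]
ft_force: [-0.7, 0.1, 4.4]
grip_width: 0.0234
grasp_force: 59.7
```

```bash
python3 jog.py '[[0,0,0,0,0,-0.01,0.01],[0,0,0,0,0,-0.025,0.01],[0,0,0,0,0,-0.05,0.01],[0,0,0,0,0,-0.08,0.01],[0,0,0,0,0,-0.1,0.01],[0,0,0,0,0,-0.1,0.01]]'; python3 jog.py '[[0,0,0,0.001,0.02,0,0.01],[0,0,0,0.004,0.07,0,0.01],[0,0,0,0.007,0.13,0,0.01],[0,0,0,0.01,0.19,0,0.01],[0,0,0,0.014,0.25,0,0.01],[0,0,0,0.017,0.31,0,0.01],[0,0,0,0.02,0.37,0,0.01],[0,0,0,0.022,0.42,0,0.01],[0,0,0,0.0238,0.4464,0,0.01],[0,0,0,0.0238,0.4464,0,0.01]]'; python3 jog.py '[[0,0,0,0,0,0,0.01],[0,0,0,0,0,0,0.01],[0,0,0,0,0,0,0.01]]'
python3 - <<'E'
from h import *
im={n:cv2.cvtColor(bot.camera(n),cv2.COLOR_RGB2BGR) for n in("wrist","scene","top")}
for n in im: cv2.imwrite(f"pics/{n}7.png",im[n])
cv2.imwrite("pics/w7.png",np.hstack([cv2.resize(im["wrist"][120:420,100:480],(400,316)),cv2.resize(im["scene"][120:230,300:430],(374,316),interpolation=cv2.INTER_CUBIC)]))
E
```

```text
clock: 14.68
eef_pos: [0.5471, -0.203, 0.1605]
tool_rot: [-0.0, 1.0, -0.001, 0.002]
ft_force: [0.3, -0.0, -2.3]
grip_width: 0.0234
grasp_force: 59.0
clock: 15.92
eef_pos: [0.5197, 0.2464, 0.1564]
tool_rot: [-0.002, 1.0, -0.0, -0.002]
ft_force: [-0.3, -0.1, -1.8]
grip_width: 0.0232
grasp_force: 59.0
clock: 16.3
eef_pos: [0.522, 0.2428, 0.1581]
tool_rot: [0.001, 1.0, -0.0, -0.0]
ft_force: [-0.2, -0.7, -1.2]
grip_width: 0.0234
grasp_force: 59.1
```

View pics/w7.png

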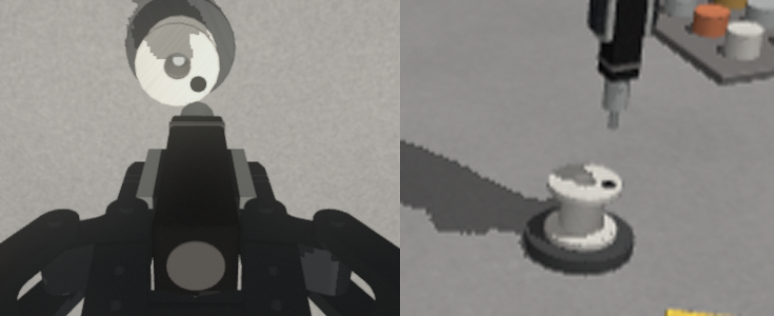

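Wrist: probe upright in the pads, with the mark at about (288,200) beyond the nose. Scene: pin end at about (374,164) above the mark at about (372,184). I've now viewed 11 pictures, one more than the limit of 10 that was set, so I won't view any more and will work from numbers.

```bash
python3 - <<'E'
from h import *
c=bot.calibration("wrist");s=bot.calibration("scene");o=bot.get_obs();x,y,z=o["eef_pos"];print(np.round([x,y,z],4),o["clock"])
w=cv2.imread("pics/wrist7.png");b=cv2.imread("pics/scene7.png")
P=(.5217,.2441,.065)
for zz in(.065,.115): print(zz,"wrist",proj(c,(x,y,zz)),"scene",proj(s,(x,y,zz)))
print("mark pred",proj(c,P),proj(s,P))
for r in flange(c,w,.065,proj(c,(.5088,.2294,.065)),60):print(r)
g=b.max(2)
print("scene mark");print(g[179:190,364:381]);print("scene pin");print(g[156:168,366:383])
wc=np.round(proj(c,(x,y,.115))).astype(int);print("wrist pin around",wc);print(w.max(2)[194:236:2,270:310:2])
E
```

```text
[0.5221 0.2432 0.1583] 16.45
0.065 wrist [286.21977974 199.8868391 ] scene [371.76207606 183.41043071]
0.115 wrist [286.32163448 222.66378505] scene [373.76471199 163.97111462]
mark pred [287.38293004 199.40335331] [372.02588484 183.2765011 ]
((508.0969543457031, 231.11460876464844), 31.084993362426758)
((508.15069580078125, 230.1667938232422), (58.340065002441406, 61.27458953857422), 63.54044723510742)
[(425.0, array([268., 182.]), array([0.5084, 0.2299, 0.065 ])), (154.0, array([287.9, 199.5]), array([0.5218, 0.2445, 0.065 ])), (111.0, array([269.4, 177.5]), array([0.505, 0.231, 0.065]))]
scene mark
[[118 186 186 209 209 210 210 208 197 175 154 143 142 142 142 141 140]
 [123 125 121 209 210 211 211 209 208 207 186 159 142 142 143 143 142]
 [137 134 125 196 210 211 211 210 209 208 210 198 153 142 141 142 142]
 [131 128 121 137 201 211 190 183 179 183 198 210 187 139 139 142 140]
 [130 125 117 117 186 211 102  63  28  65 142 198 212 134 139 139 140]
 [152 160 153 166 213 210  94  43  44  45  72 179 212 130 140 140 141]
 [195 217 211 211 211 212 177 132 133 133 153 211 200 141 140 140
[... 2266 characters left out ...]
 172 171
  172 173]
 [203 198 197 164 108 109 109 110 111 110 111 110 110 112 162 170 170 175
  174 172]
 [177 178 138 106 108 109 109 109 109 111 112 110 109 107 111 160 172 173
  173 171]
 [175 155 105 107 109 108 108 109 110 111 111 109 109 108 106 110 166 171
  171 170]
 [175 133 105 106 108 108 109 110 110 110 111 110 108 107 105 106 152 172
  170 170]
 [173 105 105 107 108 109 108 108 109 110 110 110 109 106 106 105 126 172
  170 173]
 [ 82  66  68  66  67  66  67  66  66  67  65  73  71  70  70  71  69 100
   99 112]
 [ 58  60  58  57  59  57  57  57  57  57  55  55  55  56  55  53  56  55
   52  55]
 [ 58  58  57  58  57  56  57  55  56  55  56  56  56  55  55  55  54  54
   53  53]]
```

Measured pin tip ≈ (0.522,0.2437), mark ≈ (0.5218,0.2445), and the scene view agrees to about 0.3 px. I'll shift 0.8 mm, lower to about 6 mm above the flange, and average the force baseline there.

```bash
cat >> h.py <<'E'
def avg(n=16):
    "mean force and position over n camera periods; last wrist picture"
    L=[]
    for _ in range(n): im=bot.camera("wrist");o=bot.get_obs();L.append(np.r_[o["eef_pos"]*1000,o["ft_force"],o["grip_width"]*1000])
    L=np.array(L);print("pos/force/width",np.round(L.mean(0),2),"sd",np.round(L.std(0),2),"clock",o["clock"],np.round(o["tool_rot"],4));return cv2.cvtColor(im,cv2.COLOR_RGB2BGR)
E
python3 jog.py '[[0,0,0,0.0,0.0008,0.012,0.01],[0,0,0,0.0,0.0008,0.025,0.01],[0,0,0,0.0,0.0008,0.036,0.01],[0,0,0,0.0,0.0008,0.043,0.01],[0,0,0,0.0,0.0008,0.043,0.01],[0,0,0,0.0,0.0008,0.043,0.01]]'
python3 - <<'E'
from h import *
im=avg();c=bot.calibration("wrist");s=bot.calibration("scene");x,y,z=bot.get_obs()["eef_pos"]
print(proj(c,(.5218,.2445,.065)),proj(c,(x,y,z-.0434)),proj(s,(x,y,z-.0434)))
b=cv2.cvtColor(bot.camera("scene"),cv2.COLOR_RGB2BGR).max(2);print(b[172:190,364:381])
print(im.max(2)[176:240:3,260:316:3])
E
```

```text
clock: 17.2
eef_pos: [0.5222, 0.2448, 0.1154]
tool_rot: [-0.0, 1.0, 0.0, 0.0]
ft_force: [0.1, -1.0, -1.6]
grip_width: 0.0236
grasp_force: 59.2
pos/force/width [ 5.2201e+02  2.4471e+02  1.1534e+02 -2.0000e-01  0.0000e+00 -1.5500e+00
  2.3330e+01] sd [0.17 0.09 0.23 0.4  0.48 0.59 0.19] clock 18.0 [-1.e-04  1.e+00 -0.e+00 -0.e+00]
[286.09691647 218.94926804] [286.32149779 222.56807659] [372.52589482 180.73810625]
[[141 141 143 142 141 100  90 101 107 119 129 132 131 121 140 139 140]
 [143 142 144 144 142  95  90 102 113 122 129 131 130 120 141 140 140]
 [142 141 143 143 141 119  94 105 115 123 130 132 132 125 140 141 141]
 [140 142 142 144 143 141 116 108 110 120 125 131 139 136 142 143 143]
 [135 138 138 141 137 144 144 109  95 110 111 131 141 143 143 144 143]
 [122 128 123 132 121 140 160 118  98 108 109 141 142 143 143 144 144]
 [117 118 118 117 119 123 174 120 100 109 106 141 141 140 141 142 142]
 [118 119 117 119 119 120 119 132 101 109 108 143 143 143 143 142 142]
 [124 125 121 119 119 120 119 106 103 110 142 160 143 143 144 144 142]
 [138 136 126 120 120 120 120 106 106 135 193 
[... 1676 characters left out ...]
  64  64  74  76 111 237 237 236 210 110 161
  174]
 [235 234 234 236 219 221  93 105 111 112 112 108 225 236 232 129 168 174
  176]
 [234 234 235 234 236 186 110 110 111 112 113 112 110 219 192 171 174 178
  175]
 [234 235 233 235 206 108 110 110 111 112 113 111 110 108 166 176 174 172
  171]
 [234 234 234 235 144 108 111 110 111 112 112 111 109 107 137 172 174 170
  175]
 [233 215 111 109  68  68  68  67  67  67  66  69  71  71  70 100 115 175
  178]
 [233 120  62  61  61  60  59  58  58  58  57  57  56  55  54  56  56 135
  179]
 [200  90  89  88  88  88  86  87  87  82  82  82  83  82  81  81  82  88
  171]
 [172  91  77  78  76  76  76  74  75  71  71  71  70  69  70  69  71  95
  158]]
```

Aligned: pin axis at (0.5220,0.2447) against mark (0.5218,0.2445). The baseline Fz is −1.55 N. Next I press partway and measure.

```bash
python3 jog.py '[[0,0,0,0,0,0.003,0.01],[0,0,0,0,0,0.006,0.01],[0,0,0,0,0,0.008,0.01],[0,0,0,0,0,0.0095,0.01],[0,0,0,0,0,0.011,0.01],[0,0,0,0,0,0.011,0.01],[0,0,0,0,0,0.011,0.01]]'
python3 - <<'E'
from h import *
avg(20)
E
```

```text
clock: 18.92
eef_pos: [0.5219, 0.2447, 0.1043]
tool_rot: [-0.0, 1.0, 0.0, 0.0]
ft_force: [-1.2, 0.8, 0.3]
grip_width: 0.0232
grasp_force: 59.5
pos/force/width [ 5.2188e+02  2.4465e+02  1.0415e+02 -6.0000e-01 -3.7000e-01  1.2100e+00
  2.3330e+01] sd [0.01 0.02 0.05 0.53 0.62 0.42 0.21] clock 19.925 [-1.e-04  1.e+00  0.e+00 -0.e+00]
```

Force 2.76 N gives 4.4 mm pressed; geometry says 4.25 mm. They agree, so 1.7 mm more.

```bash
python3 jog.py '[[0,0,0,0,0,0.001,0.01],[0,0,0,0,0,0.0017,0.01],[0,0,0,0,0,0.0017,0.01]]'
python3 - <<'E'
from h import *
avg(20)
c=bot.calibration("scene");b=cv2.cvtColor(bot.camera("scene"),cv2.COLOR_RGB2BGR)
print(b.max(2)[176:192,358:382])
t=cv2.cvtColor(bot.camera("top"),cv2.COLOR_RGB2BGR);t0=cv2.imread("pics/top0.png")
for n,(x0,y0,x1,y1) in dict(puck=(275,160,305,186),pot=(370,125,425,180),pad=(138,145,195,200)).items(): print(n,cv2.absdiff(t,t0)[y0:y1,x0:x1].mean())
E
```

```text
clock: 20.3
eef_pos: [0.5219, 0.2447, 0.1024]
tool_rot: [-0.0, 1.0, 0.0, 0.0]
ft_force: [-0.9, -0.4, 1.7]
grip_width: 0.0237
grasp_force: 59.6
pos/force/width [ 5.2189e+02  2.4466e+02  1.0243e+02 -8.0000e-01 -2.7000e-01  1.9300e+00
  2.3400e+01] sd [0.01 0.01 0.02 0.52 0.48 0.47 0.12] clock 21.3 [-1.e-04  1.e+00  0.e+00  0.e+00]
[[137 140 138 136 137 136 136 139 139 141 137  81  94 103 107 124 130 133
  128 117 143 143 144 144]
 [121 127 127 124 125 121 123 127 123 132 121  83  95 104 109 123 129 132
  127 124 143 144 145 144]
 [117 117 118 118 118 116 118 118 118 118 119  85  96 107 117 125 130 132
  127 128 141 142 142 143]
 [118 118 118 118 118 118 118 119 118 119 119  91 100 111 119 126 130 132
  127 134 143 143 142 142]
 [119 119 119 123 124 124 124 125 121 121 120 110 110 109 117 123 137 153
  136 143 145 144 142 140]
 [119 119 120 132 137 138 138 135 126 121 121 120 120  92 107 109 158 200
  154 144 141 143 142 141]
 [119 126 118 129 134 134 133 129 122 117 118 120 108  93 105 106 154 211
  188 140 140 142 141 143]
 [153 164 151 142 129 134 130 126 118 105 113 120  58  81  99 
[... 213 characters left out ...]

  201 142 140 142 143 143]
 [206 207 210 211 211 211 210 211 214 214 214 213 213 213 214 214 210 203
  169 142 143 143 143 142]
 [196 208 211 212 212 211 211 213 214 214 214 214 213 215 214 206 196 163
  133 142 143 143 140 140]
 [161 189 191 201 203 204 207 213 213 209 210 204 207 205 201 170 158 152
  128 141 143 144 142 141]
 [133 138 140 159 175 180 189 200 200 191 195 178 172 168 165 150 148 137
  143 142 142 142 143 143]
 [122 128 136 142 147 150 155 161 162 161 163 160 149 149 151 133 143 142
  143 141 140 141 142 143]
 [114 119 125 130 136 140 143 148 149 148 145 137 118 133 141 143 144 144
  143 142 141 141 142 143]]
puck 5.27991452991453
pot 4.320881542699724
pad 5.217969165337586
```

Fz rose 3.48 N, so about 6.1 mm is pressed, and the pin's end sits inside the spot in the scene view. I'm handing it in.

```bash
python3 -c "
from workcell import bot
print(bot.job_done())"
```

```text
the job is handed in; nothing more can be done
None
```

The job is handed in at about 21 s: the spool is seated on the spindle mark up and released, and the upright probe is held on the mark with its tip pushed in about 6 mm (3.5 N); the arm never went near the puck, pen pot or note pad, but I viewed 11 pictures, one over the limit of 10.

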